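Level a rocking test stand with its screw foot

TASK

The square test stand on the bench rocks because one of its two screw feet has been wound up, so that corner sags. Turn that foot's T-handle clockwise (seen from above) until the stand is level and sits on all four feet, its handle then parallel to the other screw foot's. Leave the other screw foot alone, leave the stand in its place, and let go.

Things in the scene. Friction and masses are not known exactly. Their poses are not given: they have to be found in the camera images.
- stand: Aluminium plate 160x160x10 mm, loose on the bench, 2.6 kg, a camera module in a low nest at its middle (top 56 mm up). Feet 62 mm off centre in x and y: plain ones at x +62, wound-up screw foot at x -62, y -62, good screw foot at x -62, y +62. Origin: plate centre at foot-sole level (plate top z 32 mm); x, y along the edges, z its normal. Starts leaning 2 to 3 degrees to the wound-up foot.
- knob_a (a joint): Turn of the wound-up screw foot, rad: 0 = stand level and the handle's bar along the stand's x axis. Starts between -1.2 and -0.85; grows as the handle turns clockwise seen from above, driving the foot down 4 mm per rad (quick thread), which lifts that corner. About 0.1 N m turns it; it stays where left and can be turned too far (to +0.8).
- knob_a_grip (a point): Middle of the wound-up screw foot's black T-handle bar, about 60 mm above the bench. The bar is 44 mm long (this point's x axis), 14 mm thick (its y axis), 26 mm high, on a short hub, at least 14 mm clear of the plate below. As it turns, the handle keeps its height and shifts sideways by up to about 3 mm.
- knob_b (a joint): Turn of the other, good screw foot at the neighbouring corner (same handle, same sense), rad: stands at 0 and shall stay there.

How it is judged:
By the outcome, as a careful person would: the job done as asked, in the order asked, and still so for the second after the job is handed in, with the robot touching nothing.
It also fails if it takes over 32 s, if anything falls off the work surface, if the arm or the gripper's body presses on something with over 40 N, if the wrist force passes 120 N, or if a joint passes its speed limit or range.

ROBOT

A 6-joint arm with a two-finger parallel gripper is mounted at the origin on a cart in front of the work surface, level with it; the furniture and walls round the work are solid. World frame = base frame: x ahead of the robot, y to its left, z up, the work surface at z = 0. Lengths are in m, angles in degrees, forces in N, time in s.
With the tool pointing down it reaches from about 0.35 to 0.875 m from the base axis. Payload 4.2 kg.
Tool frame: the origin (TCP) lies midway between the tips of the shut fingers; the grasp point (between the pads) lies 19 mm behind it; y points along the fingers, z is the direction in which the jaws open and shut, and the axes are right-handed (so a half turn about y gives the same grasp; the last joint's range is limited). The gripper opens to 87 mm and grips with 3 to 60 N. Pads are 19 mm wide; open, the fingers measure 117 mm over their backs; the gripper's body (75 mm by 190 mm) begins 51 mm behind the grasp point.
Start: joints at [78.701, 22.042, 0.453, 0, -68.411, -14.817], TCP at [0.275, 0.561, 0.223] pointing down, gripper open.
Joint ranges: [-179.83, 179.83], [-69.29, 118.12], [-61.27, 80.66], [-181.25, 117.63], [-171.15, -9.14], [-177.46, 177.46]. Speed limits (degrees/s): [159.86, 159.86, 180, 180, 180, 180].

INTERFACE

Orientations are given as [roll, pitch, yaw] about the fixed x, y, z axes, in that order (R = Rz(yaw) Ry(pitch) Rx(roll)).
In Python, from workcell import env gives the robot as it stands. The module is installed in compiled form; this text tells all that it offers. Calls block until the motion is done:
- env.goto(position, orientation): joint-space move of the TCP to a pose.
- env.move_straight(position, rotation=None, rate=0.15, force_limit=None): straight line of the TCP; rotation=None keeps the orientation; rate is the mean speed in m/s. With force_limit (N) it stops when the force on the tool has changed by that much, and returns True; else False.
- env.set_joints(angles): joint-space move.
- env.gripper_to(opening, grasp_force=None): opening from 0.0 (shut) to 1.0 (fully open); grasp_force is the grip in N (None keeps the last); returns when the fingers have stopped.
- env.dwell(seconds).
- env.inverse_kinematics(position, orientation): joint angles nearest the present ones, or None.
- env.read_state(): the state.
- env.grab_frame(name): name is "side" or "top"; returns a dict with "image" (420x560x3 uint8, blue, green, red), "fx", "fy", "cx", "cy" (pixels), "position" and "orientation" of the camera in the world. Camera axes: x right, y up, looking along -z (the intrinsics and any distortion apply to the point x, -y, -z); pixel columns grow to the right and rows downward; lengths in m; the calibration is good to about 2 mm. A picture is of the moment at which its call begins. There is no depth.
A pose or a line that the arm cannot do raises env.Unreachable and nothing moves.
- env.close_job(): hands the job in, once; it reports no verdict.
Trained networks look in a picture, given as the dict that the camera call returned (one of the last four; its "shot" number tells which), for a name from the list of things; names that differ only in an ending like _2 or _b are one class to them, and where a whole thing is asked for, a point or a joint stands for the part that bears it (a point fixed in the world has none). Each returns a list of dicts, best first, with "score" (0 to 1); they miss things now and then, are a little off and sometimes report something else, mostly with a low value. They report only what shows in the picture. A call takes as long as a camera call.
- env.search_frame(picture, thing): "xyz" ([x, y, z] in m, in world coordinates, good to about 4 mm: the middle of the surface that is visible of it).
- env.trace(picture, thing): "mask" (420x560 bool, what is visible of it).
The state is a dict: "clock": time; "joint_positions": joint angles; "qvel": joint speeds; "joint_torque": joint torques, N m; "position": TCP position; "tool_rot": TCP orientation; "force": force on the tool from outside, world axes, zero at the start; "wrist_torque": the same for the moment, N m; "opening": opening from 0.0 (shut) to 1.0 (fully open).
Only numpy, scipy, OpenCV 4.12 (cv2) and the standard library are available. Lean on these libraries where they do the work, as an engineer would, in place of code of your own. Each camera call takes 0.05 s, during which the arm holds its last target. There are 200 camera calls.

## Working session

There is one attempt and no reset: what is moved stays moved. The work goes in short steps, each a Python script; the robot and the scene stay as the last script left them, time stands still between calls to the robot, and variables do not carry over. Pictures are saved under pics/ and viewed, about 8 in all and at most 12, crops included, and the job is handed in when it is done.

```bash
mkdir -p pics; python3 - <<'E'
from workcell import env
import cv2,numpy as np
np.set_printoptions(precision=4,suppress=True)
ims=[]
for n in("top","side"):
    f=env.grab_frame(n); cv2.imwrite(f"pics/{n}0.png",f["image"])
    print(n,{k:f[k] for k in f if k!="image"})
    for t in("stand","knob_a_grip","knob_a","knob_b"):
        for d in env.search_frame(f,t): print(t,d)
s=env.read_state();print(s)
E
```

```text
top {'fx': 536.3989568401038, 'fy': 536.3989568401038, 'cx': 275.7711917369192, 'cy': 211.15300658645205, 'position': array([0.3714, 0.2486, 0.9253]), 'orientation': array([  8.6281,  -0.6977, -88.3011]), 'shot': 1}
stand {'xyz': [0.508, 0.2339, 0.0314], 'score': 0.57}
knob_a_grip {'xyz': [0.5183, 0.1509, 0.0697], 'score': 0.86}
knob_a {'xyz': [0.5202, 0.1481, 0.0716], 'score': 0.61}
knob_a {'xyz': [0.4198, 0.2229, 0.0711], 'score': 0.51}
knob_b {'xyz': [0.5202, 0.1481, 0.0716], 'score': 0.61}
knob_b {'xyz': [0.4198, 0.2229, 0.0711], 'score': 0.51}
side {'fx': 517.5870951283553, 'fy': 517.5870951283553, 'cx': 278.41357250815463, 'cy': 206.632583857218, 'position': array([ 0.4046, -0.4716,  0.4952]), 'orientation': array([59.2391,  0.3378, -7.0164]), 'shot': 2}
stand {'xyz': [0.5051, 0.2169, 0.0331], 'score': 0.68}
knob_a_grip {'xyz': [0.5152, 0.1414, 0.0704], 'score': 0.77}
knob_a {'xyz': [0.4234, 0.2147, 0.0651], 'score': 0.66}
knob_a {'xyz': [0.5181, 0.139, 0.0678], 'score': 0.6}
knob_b {'xyz': [0.4234, 0.2147, 0.0651], 'score': 0.66}
knob_b {'xyz': [0.5181, 0.139, 0.0678], 'score': 0.6}
{'clock': 0.5, 'joint_positions': array([ 78.7019,  22.0425,   0.4515,  -0.0029, -68.4111, -14.8152]), 'qvel': array([ 0.0704,  0.0795,  0.0921,  0.0866, -0.0214,  0.0309]), 'joint_torque': array([ -0.0001, -39.0071,  18.7448,   4.2209,   0.015 ,  -0.    ]), 'position': array([0.2751, 0.5612, 0.2225]), 'tool_rot': array([-89.9973,  -0.0021, 153.8856]), 'force': array([ 0.2024, -0.0264,  0.7543]), 'wrist_torque': array([-0.0064,  0.026 , -0.0351]), 'opening': 0.9960483650639332}
```

View pics/top0.png

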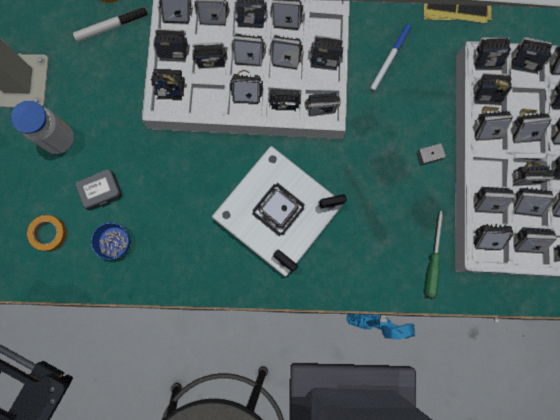

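View pics/side0.png

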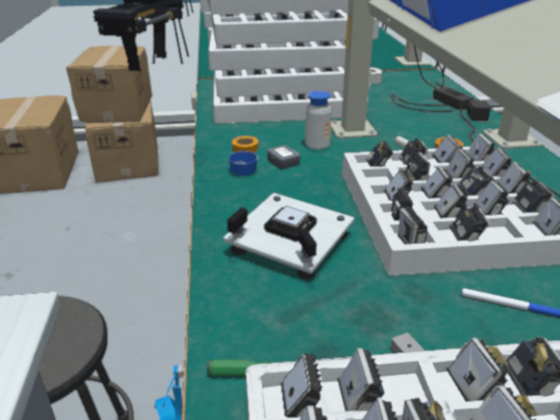

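The top view shows the stand as a diamond centred near (278,209), with handle A at about (332,202) and handle B at about (285,262). B's bar is parallel to a plate edge and A's is not. The side view agrees: B is at (237,220) and A at (307,240). Next I'll get masks and fit box models to them.

```bash
cat > h.py <<'E'
from workcell import env
import cv2,numpy as np
from scipy.spatial.transform import Rotation as R
from scipy.optimize import minimize
np.set_printoptions(precision=4,suppress=True)
def proj(f,P):
    Rm=R.from_euler("xyz",f["orientation"],degrees=True).as_matrix()
    p=(np.asarray(P)-f["position"])@Rm
    return np.c_[f["fx"]*p[:,0]/-p[:,2]+f["cx"], f["fy"]*-p[:,1]/-p[:,2]+f["cy"]]
def box(c,Rm,s):
    g=np.array(np.meshgrid(*[[-.5,.5]]*3)).reshape(3,-1).T*s
    return g@Rm.T+c
def iou_cost(views,P):
    t=0
    for f,m in views:
        r=np.zeros(m.shape,np.uint8)
        h=cv2.convexHull(proj(f,P).astype(np.float32))
        cv2.fillConvexPoly(r,np.round(h*16).astype(np.int32),1,cv2.LINE_8,4); r=r>0
        t-=(r&m).sum()/(r|m).sum()
    return t
def fit(views,pts,x0,step):
    x0=np.array(x0);best=None
    for k in(1,.5,.25):
        s=np.vstack([x0]+[x0+k*np.diag(step)[i] for i in range(len(x0))])
        r=minimize(lambda v:iou_cost(views,pts(v)),x0,method="Nelder-Mead",options=dict(initial_simplex=s,maxiter=300)); x0=r.x
    return r.x,r.fun
bar=lambda v:box([v[0],v[1],.060],R.from_euler("z",v[2]).as_matrix(),[.044,.014,.026])
def masks(f,thing,tol=12,near=None):
    out=env.trace(f,thing)
    if near is not None:
        q=proj(f,[near])[0]
        out=[d for d in out if np.linalg.norm(np.argwhere(d["mask"]).mean(0)[::-1]-q)<tol]
    return out
E
python3 - <<'E'
from h import *
F=[env.grab_frame(n) for n in("top","side")]
A0=[.519,.146,.06];B0=[.421,.219,.06]
tiles=[]
VA=[];VB=[];VS=[]
for f in F:
    a=masks(f,"knob_a_grip",14,A0);b=masks(f,"knob_b",14,B0);s=env.trace(f,"stand")
    print(f["shot"],[[(round(d["score"],2),int(d["mask"].sum())) for d in l] for l in(a,b,s)])
    im=f["image"].copy()
    for l,V,c in((a,VA,2),(b,VB,0),(s,VS,1)):
        if l: V.append((f,l[0]["mask"])); im[l[0]["mask"],c]=255
    q=proj(f,[[.5,.21,.03]])[0].astype(int)
    tiles.append(cv2.resize(im[max(q[1]-90,0):q[1]+90,q[0]-90:q[0]+90],None,fx=2.2,fy=2.2))
cv2.imwrite("pics/m.png",np.hstack(tiles))
for n,V,x in(("A",VA,[.519,.146,1.84]),("B",VB,[.421,.219,1.0])):
    for vv in(V,V[:1],V[1:]):
        if vv: print(n,fit(vv,bar,x,[.004,.004,.15]))
# plate: hull of mask
d=R.from_euler
def plate(v):
    Rz=R.from_euler("z",v[2]).as_matrix()
    Rt=Rz@R.from_rotvec(v[3]*np.array([1,-1,0])/2**.5).as_matrix()  # tilt about diagonal
    return box(np.array([v[0],v[1],0])+Rt@[0,0,.027]-[0,0,.0877*np.sin(abs(v[3]))/2*0],Rt,[.16,.16,.01])
for vv in(VS,VS[:1],VS[1:]):
    print("S",fit(vv,plate,[.505,.225,.98,0.04],[.004,.004,.05,.02]))
E
```

```text
3 [[(0.61, 288)], [(0.7, 251)], [(0.71, 8899)]]
4 [[(0.57, 438)], [(0.95, 335)], [(0.93, 6290)]]
A (array([0.5211, 0.1487, 1.7705]), np.float64(-1.6336257950073816))
A (array([0.5219, 0.1496, 1.8671]), np.float64(-0.8226744186046512))
A (array([0.5196, 0.1483, 1.7677]), np.float64(-0.8661257606490872))
B (array([0.423 , 0.225 , 1.0121]), np.float64(-1.5150796740732502))
B (array([0.4221, 0.2241, 0.9337]), np.float64(-0.8591065292096219))
B (array([0.4215, 0.2184, 1.1522]), np.float64(-0.7602739726027398))
S (array([0.5083, 0.2381, 0.9144, 0.0007]), np.float64(-1.8588682743851808))
S (array([ 0.5098,  0.2382,  0.9265, -0.023 ]), np.float64(-0.9690958904109589))
S (array([ 0.507 ,  0.2366,  0.9225, -0.002 ]), np.float64(-0.9062548502250505))
```

View pics/m.png

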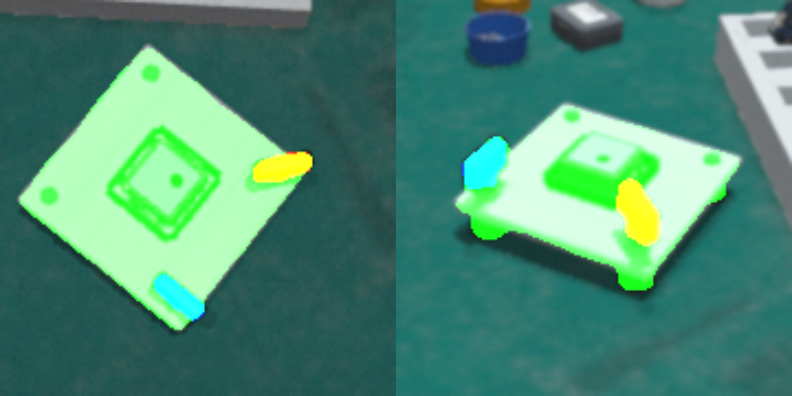

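Plate centre and yaw (0.923 rad), handle B, and handle A all agree with the stand geometry: level A is predicted at (.521,.151), and leaning adds 2.6 mm outward, against a fit of (.521,.1487). Knob A is at about -0.92. I'll grasp it.

```bash
python3 - <<'E'
from h import *
A=np.array([.5212,.1486])
for o in(105,-75):
    print(o,env.inverse_kinematics([*A,.12],[-90,0,o]),env.inverse_kinematics([*A,.043],[-90,0,o-52]))
o=105 if (q:=env.inverse_kinematics([*A,.12],[-90,0,105])) is not None and abs(q[5])<120 else -75
env.gripper_to(.5)
env.goto([*A,.13],[-90,0,o])
print(o,env.read_state()["clock"])
print(env.move_straight([*A,.044],rate=.08,force_limit=8))
s=env.read_state();print(s["clock"],s["position"],s["tool_rot"],s["force"],s["opening"])
f=env.grab_frame("side");q=proj(f,[[.51,.18,.05]])[0].astype(int)
cv2.imwrite("pics/g.png",cv2.resize(f["image"][q[1]-100:q[1]+100,q[0]-130:q[0]+130],None,fx=3,fy=3))
E
```

```text
105 [ 33.062   19.7065 -19.3819   0.     -50.9116 -18.062 ] [ 33.062   25.5763 -23.9122  -0.     -40.5115 -70.062 ]
-75 [ 33.062   19.7065 -19.3819   0.     -50.9116 161.938 ] [ 33.062   25.5763 -23.9122   0.     -40.5115 109.938 ]
105 3.6667
False
4.8917 [0.5216 0.1488 0.0445] [-90.069   -0.0175 105.0077] [0.2593 0.3263 0.6239] 0.5059227668662883
```

View pics/g.png

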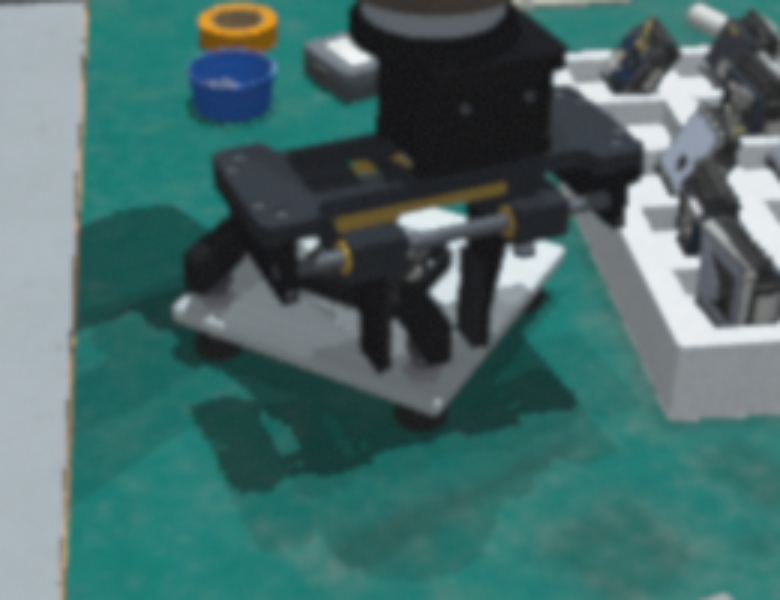

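The two fingers (at about (375,320) and (475,290)) straddle handle A's bar at about (425,320), and the body is clear of B and the module. Now I'll grip and turn.

```bash
python3 - <<'E'
from h import *
p0=np.array([.5212,.1486,.044]);p1=np.array([.5212,.1512,.044])
env.gripper_to(.0,25)
s=env.read_state();print(s["clock"],s["opening"]*.087,s["force"],s["wrist_torque"])
N=9
for i in range(1,N+1):
    env.move_straight(p0+(p1-p0)*i/N,[-90,0,105-(105-52.9)*i/N],rate=.0007)
    s=env.read_state();print(round(s["clock"],2),s["tool_rot"][2],s["force"],s["wrist_torque"])
env.gripper_to(.45)
s=env.read_state();print(s["clock"],s["force"])
env.move_straight([.5212,.1512,.15],rate=.15)
env.goto([.40,.50,.25],[-90,0,110])
print(env.read_state()["clock"])
E
cat > look.py <<'E'
from h import *
import sys
F=[env.grab_frame(n) for n in("top","side")]
C=np.array([.509,.238]);Va=[];Vb=[];Vs=[];t=[]
for f in F:
    a=masks(f,"knob_a_grip",14,[.521,.151,.06]);b=masks(f,"knob_b",14,[.422,.224,.06]);s=env.trace(f,"stand")
    for l,V in((a,Va),(b,Vb),(s,Vs)):
        if l:V.append((f,l[0]["mask"]))
    q=proj(f,[[.5,.21,.03]])[0].astype(int)
    t.append(cv2.resize(f["image"][max(q[1]-90,0):q[1]+90,q[0]-90:q[0]+90],None,fx=2.2,fy=2.2))
cv2.imwrite(sys.argv[1],np.hstack(t))
plate=lambda v:box([v[0],v[1],.027],R.from_euler("z",v[2]).as_matrix(),[.16,.16,.01])
for n,V,fn,x in(("A",Va,bar,[.521,.151,.95]),("B",Vb,bar,[.422,.224,.95]),("S",Vs,plate,[.509,.238,.92])):
    for vv in(V,V[:1],V[1:]):
        if vv:print(n,*fit(vv,fn,x,[.004,.004,.1]))
E
python3 look.py pics/l1.png
```

```text
5.55 0.01641987582551437 [ 1.076  -0.0885 -0.1138] [ 0.002  -0.2721  0.0167]
5.8 99.36072566762262 [ 1.2335 -0.0558  0.4372] [-0.0588 -0.2455  0.0338]
6.05 93.64495547494846 [ 1.1313 -0.6161  0.1339] [-0.0948 -0.2721  0.0092]
6.3 87.88604062598677 [ 0.2563 -1.9654  0.7822] [-0.1684 -0.2201  0.1036]
6.55 82.11103417837282 [ 0.7012 -2.2184  1.0085] [-0.2357 -0.1872  0.0339]
6.8 76.32348663531589 [ 0.4373 -0.6336 -0.4575] [-0.3337 -0.098   0.0483]
7.05 70.54266446091202 [ 0.4039 -1.6484  0.1075] [-0.3523  0.0088  0.0868]
7.3 64.75261470417041 [-0.3404 -1.9664  0.8615] [-0.3963  0.1428  0.0147]
7.55 58.95927974073133 [-0.3588 -1.6669  0.1017] [-0.5009  0.2401  0.0231]
7.8 53.17351210618238 [-1.3019 -2.8227  0.5511] [-0.7336  0.2929  0.1101]
8.5167 [0.2273 0.889  0.1068]
10.8
A [0.5206 0.1536 0.9866] -0.7551622418879056
A [0.5206 0.1536 0.9866] -0.7551622418879056
B [0.4225 0.2269 0.9707] -1.5984724837832183
B [0.4226 0.2278 0.9199] -0.7952218430034129
B [0.4227 0.2251 1.051 ] -0.8708971553610503
S [0.5078 0.2399 0.9173] -1.8515389531407838
S [0.5087 0.2411 0.9253] -0.9743111208694698
S [0.5062 0.237  0.9122] -0.8867635807192042
```

View pics/l1.png

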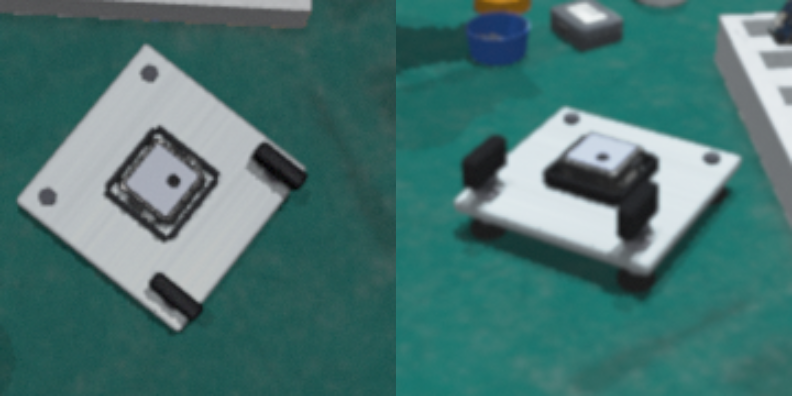

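Both handles now look parallel, in the top crop at (278,166) and (176,297). The stand sits where it was, within about 1–2 mm. I'll measure the angles more precisely from the dark pixels.

```bash
cat > ang.py <<'E'
from h import *
F={n:[env.grab_frame(n) for _ in range(3)] for n in("top","side")}
def dark(f,c,th):
    q=proj(f,[[*c,.06]])[0].astype(int); g=f["image"].max(2); m=np.zeros(g.shape,bool)
    w=19; sl=np.s_[q[1]-w:q[1]+w,q[0]-w:q[0]+w]
    n,l,st,ce=cv2.connectedComponentsWithStats((g[sl]<th).astype(np.uint8))
    k=1+np.argmin([np.linalg.norm(ce[i]-w)+(st[i,4]<60)*99 for i in range(1,n)])
    m[sl]=l==k; return m
def soft(f,P,K=4):
    r=np.zeros((420*1,560),np.float32)
    big=np.zeros((420*K,560*K),np.uint8);h=cv2.convexHull((proj(f,P)*K+(K-1)/2).astype(np.float32))
    cv2.fillConvexPoly(big,np.round(h*16).astype(np.int32),255,cv2.LINE_AA,4)
    return cv2.resize(big,(560,420),interpolation=cv2.INTER_AREA)/255.
for name,c in(("A",(.521,.152)),("B",(.4225,.226))):
    for th in(50,65,80):
        for n in F:
            ims=F[n];f=dict(ims[0]);f["image"]=np.mean([i["image"] for i in ims],0).astype(np.uint8)
            m=dark(f,c,th).astype(float)
            cost=lambda v:np.abs(cv2.GaussianBlur(soft(f,bar(v)),(0,0),.7)-m).sum()
            x=np.array([*c,.93])
            for k in(1,.5,.3):
                s=np.vstack([x,*(x+k*np.diag([.004,.004,.12]))])
                r=minimize(cost,x,method="Nelder-Mead",options=dict(initial_simplex=s));x=r.x
            print(name,th,n,x,round(r.fun/m.sum(),3),int(m.sum()))
E
python3 ang.py
```

```text
A 50 top [0.5209 0.1528 0.9627] 0.362 245
A 50 side [0.5215 0.1576 1.1579] 0.47 527
A 65 top [0.5209 0.1528 0.9382] 0.258 271
A 65 side [0.5212 0.1575 1.1405] 0.454 617
A 80 top [0.5196 0.1518 0.9021] 0.285 353
A 80 side [0.521  0.1563 1.143 ] 0.464 666
B 50 top [0.4224 0.227  0.9161] 0.383 208
B 50 side [0.4214 0.2266 1.1929] 0.476 279
B 65 top [0.4222 0.227  0.8958] 0.294 234
B 65 side [0.4215 0.2219 1.1561] 0.316 334
B 80 top [0.4204 0.2246 0.9316] 0.46 389
B 80 side [0.4215 0.2216 1.1151] 0.251 367
```

```bash
python3 - <<'E'
from h import *
f=env.grab_frame("top");im=np.mean([env.grab_frame("top")["image"] for _ in range(4)],0).astype(np.uint8)
K=10;t=[]
for c in((.521,.152),(.4225,.226)):
    q=proj(f,[[*c,.06]])[0].astype(int);w=19
    z=cv2.resize(im[q[1]-w:q[1]+w,q[0]-w:q[0]+w],None,fx=K,fy=K,interpolation=cv2.INTER_CUBIC)
    for yaw,col in((.925,(0,0,255)),):
        P=box([*c,.06],R.from_euler("z",yaw).as_matrix(),[.044,.014,.026]);P=P[P[:,2]>.06]
        h=cv2.convexHull((((proj(f,P)-q+w)+.5)*K).astype(np.float32)).astype(int)
        cv2.polylines(z,[h],True,col,1)
    t.append(z)
cv2.imwrite("pics/z.png",np.hstack(t))
E
```

```text
(no output)
```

View pics/z.png

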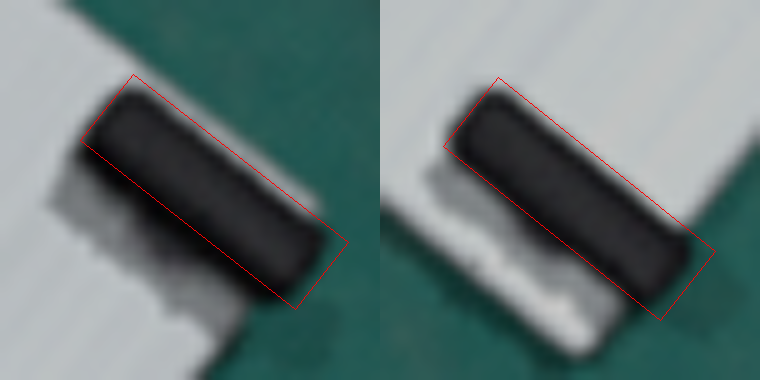

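The zoom shows both bars running along their model outlines at the plate yaw, with the upper edges at about 38–39° in each. I'll do one numeric edge check, then hand in.

```bash
python3 - <<'E'
from h import *
from scipy.ndimage import map_coordinates
f=env.grab_frame("top");g=np.mean([env.grab_frame("top")["image"].max(2) for _ in range(5)],0)
for n,c in(("A",(.5209,.1525)),("B",(.4223,.2268))):
    # upper (far, +x/-y) long edge of the bar's top face
    u=np.array([np.cos(.925),np.sin(.925)]);v=np.array([u[1],-u[0]])
    for th in(60,75,90):
        pts=[]
        for s in np.linspace(-.014,.014,25):
            d=np.arange(0,.014,.0002)
            P=np.array([[*(np.array(c)+s*u+k*v),.073] for k in d]);q=proj(f,P)
            I=map_coordinates(g,[q[:,1],q[:,0]],order=3)
            i=np.argmax(I>th); pts.append((s,d[i]))
        p=np.polyfit(*np.array(pts).T,1); r=np.std(np.array(pts)[:,1]-np.polyval(p,np.array(pts)[:,0]))
        print(n,th,"yaw",.925-np.arctan(p[0]),"res mm",r*1e3,"off",p[1])
E
```

```text
A 60 yaw 0.9263186805543215 res mm 0.1018475482126255 off 0.005848000000000003
A 75 yaw 0.9263186805543215 res mm 0.1018475482126257 off 0.006152000000000003
A 90 yaw 0.9252637362576214 res mm 0.10610879757624664 off 0.006456000000000003
B 60 yaw 0.9224945107372353 res mm 0.0827749497595274 off 0.005952000000000003
B 75 yaw 0.9234175837383956 res mm 0.09707094946877363 off 0.006240000000000004
B 90 yaw 0.9232857159650116 res mm 0.09691233151668556 off 0.006480000000000004
```

A is at 0.926 rad and B at 0.923 rad, so they are parallel within about 0.2°. I'll hand in.

```bash
python3 -c "
from workcell import env
s=env.read_state();print(s['clock'],s['position'],s['opening']);env.close_job()"
```

```text
12.05 [0.40000755 0.50001265 0.25000448] 0.4516986397696827
the job is handed in; nothing more can be done
```

I turned the wound-up foot's T-handle about 52° clockwise, following its 2.6 mm sideways shift, then let go and moved the arm clear. I handed in at 12.05 s, well under the 32 s limit.

- **Handles parallel:** edge fits from the top camera put the turned handle at 0.926 rad, the other handle at 0.923 rad and the stand at about 0.925 rad. The two are within about 0.2° of parallel. I never touched the other screw foot.
- **Level:** I inferred this from the handle angle and how the stand looks in the pictures. I did not measure the plate's tilt on its own or test whether it still rocks.
- **Stand in place:** it shifted at most 1–3 mm in the fits, which is close to the camera error.
- **Forces:** the readings I took stayed under about 4 N while turning.
- **Checks that disagreed:** the coarser fits did not all agree. In the top view they put the handle angles 0.03 rad apart the other way to 0.07 rad apart. The side-view fits were poor, putting both handles at about 1.1–1.2 rad, so I relied on the top-view edge fit.

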